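Feed the top sample plate from the magazine into the autosampler

ROBOT

A 6-joint arm with a two-finger parallel gripper is mounted at the origin on the work surface. World frame = base frame: x ahead of the robot, y to its left, z up, the work surface at z = 0. Lengths are in m, angles in rad, forces in N, time in s.
With the tool pointing down it reaches from about 0.375 to 0.9 m from the base axis. Payload 3.1 kg.
Tool frame: the origin (TCP) lies between the finger pads; the fingertips stand manip.finger_overhang ahead of it and the grasp point (between the pads) lies 5 mm behind it (manip.finger_overhang is the distance from the TCP to the fingertips, in m); z points along the fingers, y is the line along which they close (so a half turn about z gives the same grasp; the last joint's range is limited). The gripper opens to 85 mm and grips with 20 to 120 N. Pads are 22 mm wide; open, the fingers measure 114 mm over their backs; the gripper's body (76 mm by 85 mm) begins 54 mm behind the grasp point. The pads swing forward as they close: fully open they stand 13 mm farther back than shut.
Start: joints at [-0.178, 0.527, 1.433, -0, 1.181, -0.178], TCP at [0.625, 0, 0.207] pointing down, gripper open.
Joint ranges: [-3.08, 3.08], [-0.75, 2.2], [0.22, 2.44], [-1.43, 4.57], [0, 2.65], [-2.85, 2.85]. Speed limits (rad/s): [2.79, 2.79, 3.14, 3.14, 3.14, 3.14].

INTERFACE

Orientations are given as a unit quaternion [x, y, z, w].
In Python, from station import manip gives the robot as it stands.
- The arm moves only by the tool drive_tool, never from a script. Its argument "plan" is a list of rows, each a list of 7 numbers: the shift along the tool's x, y, z in m, then the turn, a rotation vector about the tool's x, y, z in degrees, then the opening, from -1 (shut) to 1 (fully open). In form: [[x, y, z, wx, wy, wz, gripper], ...]. A call has 1 to 10 rows; each row shifts and turns the commanded pose from where the row before left it, along the tool's axes as they then stand; what a row does not reach is not made up. A row lasts 1/10 s, in which the tool goes at most 50 mm and 8.59 degrees, less where a joint would pass 70% of its speed; a pose out of reach is approached as far as the arm can. A call is refused whole if a number of a shift passes 0.05 or a number of a turn 8.59, either way. A call with a gripper value outside its range is refused whole. The fingers move at their own pace and stop on an object; "newtons" is the grip in N (left out, the last holds). Time passes only in rows, so rows that do not move let the fingers close. It gives the time, the measured TCP pose, the force, the opening and the grip force at its end, in the units of the state.
- manip.sense(): the state, without advancing time (a new reading comes with each control period).
- manip.snapshot(name): name is "scene" or "side" or "wrist"; returns a dict with "image" (420x560x3 uint8, red, green, blue), "z_map" (420x560 float32, m along the optical axis (not along the pixel's ray), 0 where there is no reading), "fov_y" (degrees; the focal length in pixels is half the picture's height over the tangent of half this angle, whatever the lens; pixels are square), "cx", "cy" (the principal point, pixels), "k1" (the pictures are not rectified: a ray, as slopes to the right and down, at radius r is drawn at 1 + k1 r^2 times it, then the intrinsics apply), "extrinsics" (4x4, takes a point from camera to world coordinates); the wrist camera has in their place "mount" (4x4, takes a point from camera to tool coordinates, whose origin is the TCP and whose axes are the flange's). Camera axes: x right, y up, looking along -z (the intrinsics and any distortion apply to the point x, -y, -z); pixel columns grow to the right and rows downward; lengths in m; the calibration is good to about 2 mm. A picture is of the moment at which its call begins: read the wrist's pose just before it.
- manip.sign_off(): hands the job in; it is judged then, once.
The state is a dict: "t": time; "q": joint angles; "qd": joint speeds; "tau": joint torques, N m; "tcp_pos": TCP position; "tool_rot": TCP orientation; "force": force on the tool from outside, world axes, zero at the start; "ft_torque": the same for the moment, N m; "finger_gap": opening from 0.0 (shut) to 1.0 (fully open); "gripper_force": force on a finger pad.
Only numpy, scipy, OpenCV 4.12 (cv2) and the standard library are available. Lean on these libraries where they do the work, as an engineer would, in place of code of your own. Each camera call takes 0.05 s, during which the arm holds its last target. There are 200 camera calls.

TASK

Slide the blue top sample plate sideways off the stack in the plate magazine, across onto the white loading deck beside it, and let the plate itself push the orange stop bar back until the bar is fully home with the plate still against it. The plate must stay sliding flat rather than be lifted, do not touch the stop bar with the robot, and leave the plates below and the bottles and tip box where they are. Press only lightly while it is on the stack, or the plate below comes along; the sealed plate must never be pressed or pushed with more than 35 N.

Things in the scene. Friction and masses are not known exactly. Their poses are not given: they have to be found in the camera images.
- feeder: Fixed plate feeder, 164 (x) x 244 (y) mm. Origin: centre of its underside, on the table. Plates slide along its +y, from the magazine (-y half) over a 12 mm wide gap onto the deck (+y half). A black end block (y = 110 to 120 mm, top at 49 mm) stands behind the stop bar.
- magazine (a point): Middle of the magazine floor: feeder x = 0, y = -68 mm, 12 mm above its origin; the stack of four plates (32 mm) stands here. Open on top and towards +y; aluminium walls at the back and both sides, tops 48 mm above the feeder's origin (4 mm above the stack), 2 mm clear of the plates, so the top plate cannot be gripped or pushed from behind there.
- deck (a point): Middle of the top of the white loading deck: feeder x = 0, y = 48 mm, z = 35 mm (1 mm lower than the underside of the top plate in the stack). The deck is level and runs from feeder y = -13 to 109 mm. Low aluminium side rails (inner faces at x = +-68 mm, tops at z = 41 mm, flared at the entry) guide the plate.
- top_plate: Blue sealed sample plate with 24 white dots, a flat slab 128 (x) x 86 (y) x 8 (z) mm, 60 to 135 g, loose on the stack. Slick below (friction 0.25); its flat top, 120 x 78 mm, is a grippy sealing mat (0.6 or more). Origin: centre of its underside, axes parallel to the feeder's. At the start it lies at feeder y = -68 mm, top face at z = 44 mm; fully home it lies on the deck at y = 54 mm.
- plate1: Lowest plate of the stack, plain metal grey, 128 x 86 x 8 mm, 240 g, loose. Origin: centre of its underside. Must stay.
- plate2: Second plate from below, plain white, same size and weight, loose. Must stay.
- plate3: Third plate from below, plain metal grey, same size and weight, loose, directly under the blue one. Must stay. Only friction (0.19 below it, 0.25 above) holds it: while the blue plate still rests on it, dragging with a downward press of more than about 5 N can take it along, 2 to 4 N does not. Friction varies by 20 % overall, which does not shift this limit.
- shuttle (a joint): Travel of the orange stop bar along the feeder's +y, in m: 0 is its forward position, 0.020 is fully home at its hard end. It starts between 0 and 0.006, moves with about 5 N of friction and some damping, and stays where it is left (no spring). To drive it through the plate by dragging on the plate's top takes a press of some 12 to 18 N, once the plate has left the stack.
- stop_bar (a point): Orange stop bar (moved by the joint shuttle), 120 (x) x 10 (y) mm, top 47.5 mm above the feeder's origin (4.5 mm above a plate on the deck). Site: middle of its face that the plate meets (facing feeder -y), at deck height; at feeder y = 77 mm when the joint reads 0, 97 mm when fully home.
- clear_bottle: Bystander: clear glass bottle with blue cap, 70 mm diameter, 160 mm tall, loose, origin at its base.
- amber_bottle: Bystander: amber glass bottle with orange cap, 70 mm diameter, 160 mm tall, loose, origin at its base.
- tip_box: Bystander: yellow pipette-tip box, 75 x 110 x 45 mm, loose, origin at the centre of its base.
There are look-alikes about, which are no part of the job. Of the things like the top_plate, leave any that is green, red or turquoise; of the rest the smaller one is meant.

How it is judged:
On the way, in this order (a step that is already met when the one before it is completed fails the run):
1. the blue plate has slid clear of the stack, lying on the deck (y of top_plate in the frame of feeder above 0.02 m and z of top_plate in the frame of feeder below 0.039 m), for 0.1 s.
2. the plate has pushed the stop bar fully home (value of joint shuttle above 0.0175 m and y of top_plate in the frame of feeder above 0.05 m), for 0.1 s.
At the end, for the whole second after the job is handed in: The stop bar is home (joint above 17.5 mm of 20), the blue plate lies flat, square (within 0.06 rad) and at rest on the deck against it (centre at feeder y = 50 to 58 mm), the three lower plates are within 6 mm and the bystanders within 15 mm of where they began (all of step 2 and y of top_plate in the frame of feeder below 0.058 m and z of top_plate in the frame of feeder between 0.032 and 0.038 m and angle between top_plate's own z axis and vertical below 0.03 rad and linear speed of top_plate below 0.01 m/s and angle between the x axis of top_plate and the x axis of feeder, either way round below 0.06 rad and distance of each of plate1, plate2, plate3 from where it was at the start of the episode below 0.006 m and distance of each of clear_bottle, amber_bottle, tip_box from where it was at the start of the episode below 0.015 m); the robot touches nothing.
It fails at once if the fingers or arm press or push on the blue plate with more than 35 N (contact force between any of the arm, the fingers and top_plate above 35 N).
It fails at once if the blue plate is lifted or tipped instead of slid (origin more than 46 mm above the feeder's, or tilted over 0.15 rad) (z of top_plate in the frame of feeder above 0.046 m or angle between top_plate's own z axis and vertical above 0.15 rad).
It fails at once if the robot touches the stop bar itself (contact force between any of the fingers, the arm and shuttle above 0.5 N).
It fails at once if a lower plate is dragged more than 10 mm (distance of any of plate1, plate2, plate3 from where it was at the start of the episode above 0.01 m).
It fails at once if a bottle or the tip box is knocked over or pushed away (distance of any of clear_bottle, amber_bottle, tip_box from where it was at the start of the episode above 0.03 m or angle between any of clear_bottle, amber_bottle, tip_box's own z axis and vertical above 0.3 rad).
It also fails if it takes over 61 s, if anything falls off the work surface, if the arm or the gripper's body presses on something with over 40 N, if the wrist force passes 120 N, or if a joint passes its speed limit or range.

## Working session

There is one attempt and no reset: what is moved stays moved. The work goes in short steps, Python scripts to look and compute and a tool call to move; the robot and the scene stay as the last step left them, time stands still between calls to the robot, and variables do not carry over. Pictures are saved under pics/ and viewed, at most 10 in all, crops included, and the job is handed in when it is done.

Besides the shell and the picture viewer there is one more tool, called as name([rows], argument=value, ...), one row to a line, values as JSON. drive_tool: Moves the arm, as the interface text tells. Its arguments: {"type":"object","properties":{"plan":{"type":"array"},"newtons":{"type":"number"}},"required":["plan"]}

```bash
mkdir -p pics; ls
cat > h.py <<'E'
import numpy as np, cv2
from station import manip
def K(s):
    h,w=s["image"].shape[:2]; f=h/2/np.tan(np.radians(s["fov_y"])/2)
    return np.array([[f,0,s["cx"]],[0,f,s["cy"]],[0,0,1]]), np.array([s["k1"],0,0,0.])
def rays(s,px):
    k,d=K(s); u=cv2.undistortPoints(np.array(px,float).reshape(-1,1,2),k,d).reshape(-1,2)
    return np.c_[u[:,0],-u[:,1],-np.ones(len(u))]
def plane(s,px,z,T=None):
    T=s["extrinsics"] if T is None else T
    T=np.array(T); r=rays(s,px)@T[:3,:3].T; o=T[:3,3]
    return o+r*((z-o[2])/r[:,2])[:,None]
def depth(s,px,T=None):
    T=np.array(s["extrinsics"] if T is None else T); z=np.array([s["z_map"][int(round(v)),int(round(u))] for u,v in px])
    return (rays(s,px)*z[:,None])@T[:3,:3].T+T[:3,3]
def save(s,n): cv2.imwrite("pics/"+n,s["image"][:,:,::-1])
E
python3 - <<'E'
from h import *
import pickle
print(manip.sense(), manip.finger_overhang)
for n in("scene","side","wrist"):
    s=manip.snapshot(n); save(s,n+"0.png"); pickle.dump(s,open(n+".pkl","wb"))
    print(n,s["fov_y"],s["cx"],s["cy"],s["k1"],s.get("extrinsics",s.get("mount")))
E
```

```text
pics
{'t': 0.0, 'q': array([-1.78481496e-01,  5.28427135e-01,  1.43390466e+00,  3.13489305e-06,
        1.18141361e+00, -1.78512343e-01]), 'qd': array([-7.59660842e-04,  1.70503117e-03, -3.01203243e-05, -1.08646595e-03,
       -1.03033088e-03,  6.52507239e-04]), 'tau': array([ 2.50220628e-04, -4.42344439e+01, -1.78024775e+01, -2.06930472e-04,
        8.36740597e-03,  2.24214921e-05]), 'tcp_pos': array([6.24228507e-01, 1.81153581e-04, 2.05856915e-01]), 'tool_rot': array([ 7.07095887e-01,  7.07116856e-01, -6.12694487e-04, -8.84984310e-04]), 'force': array([0.22968846, 0.14563086, 0.01079706]), 'ft_torque': array([ 0.03940577, -0.01644665, -0.01201177]), 'gripper_force': 0.0, 'finger_gap': 1.0019733076567192} 0.014
scene 43.577112942036955 280.01697149600005 207.5654131105437 -0.12944704474827534 [[-8.68789954e-01 -4.13147010e-01  2.72971728e-01  9.41680045e-01]
 [ 4.95180776e-01 -7.24725721e-01  4.79133205e-01  7.17461023e-01]
 [-1.22818655e-04  5.51436467e-01  8.34216883e-01  1.29084103e+00]
 [ 0.00000000e+00  0.00000000e+00  0.00000000e+00  1.00000000e+00]]
side 55.385471476267575 285.33907362036604 206.19312629981619 -0.05230236013640023 [[ 0.99899926  0.01906247 -0.04046109  0.49006173]
 [-0.04348786  0.62541633 -0.77907845 -0.84659092]
 [ 0.01045386  0.78005836  0.62561943  0.72618838]
 [ 0.          0.          0.          1.        ]]
wrist 70.12930603718151 273.0524148563753 208.70527170476146 -0.05922609902484587 [[ 4.69679284e-04  9.53246439e-01  3.02193657e-01  7.81136995e-02]
 [ 9.99999843e-01 -3.55476881e-04 -4.32908290e-04 -5.91888054e-04]
 [-3.05245427e-04  3.02193813e-01 -9.53246456e-01 -1.66253389e-01]
 [ 0.00000000e+00  0.00000000e+00  0.00000000e+00  1.00000000e+00]]
```

View pics/scene0.png

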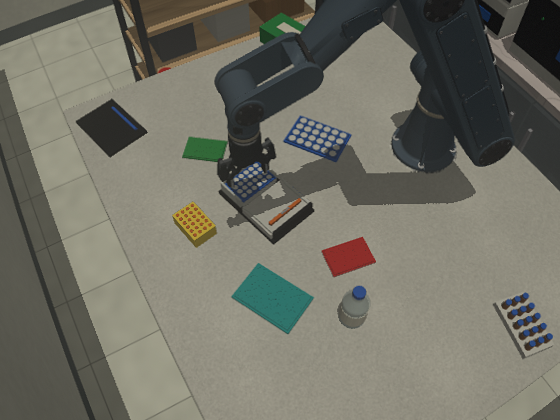

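View pics/side0.png

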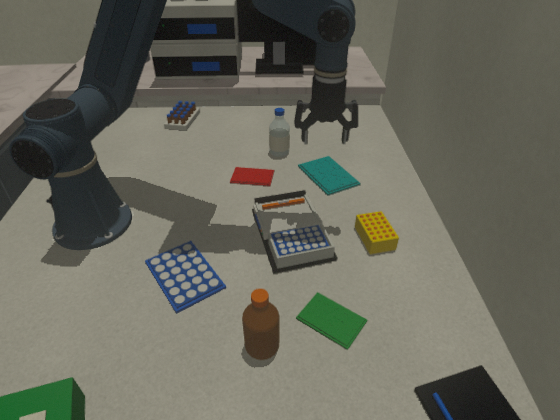

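The feeder sits mid-table: magazine with the dotted blue plate at side (300,243) and scene (250,180), orange bar at side (283,202). The larger blue dotted plate at side (185,273) is the look-alike. The amber bottle is at side (262,325).

Run:
```python
from h import *
import pickle
from scipy.spatial.transform import Rotation as R
st=manip.sense()
T=np.eye(4);T[:3,:3]=R.from_quat(st['tool_rot']).as_matrix();T[:3,3]=st['tcp_pos']
for n in("side","scene","wrist"):
    s=pickle.load(open(n+".pkl","rb")); E=s["extrinsics"] if n!="wrist" else T@s["mount"]
    im=s["image"].astype(int); hsv=cv2.cvtColor(s["image"],cv2.COLOR_RGB2HSV)
    for nm,m,zt in(("blue",cv2.inRange(hsv,(105,120,40),(125,255,255)),.044),("orange",cv2.inRange(hsv,(5,150,90),(16,255,255)),.0475)):
        m=cv2.morphologyEx(m,cv2.MORPH_CLOSE,np.ones((9,9)) if nm=="blue" else np.ones((2,2)))
        c,_=cv2.findContours(m,cv2.RETR_EXTERNAL,cv2.CHAIN_APPROX_NONE)
        for k in c:
            if cv2.contourArea(k)<60: continue
            P=plane(s,k.reshape(-1,2),zt,E)[:,:2]
            r=cv2.minAreaRect((P*1000).astype(np.float32))
            print(n,nm,cv2.boundingRect(k),np.round(r[0],1),np.round(r[1],1),round(r[2],1))
    if n=="wrist": cv2.imwrite("pics/w.png",s["image"][:,:,::-1])
```

```text
side blue (433, 392, 20, 28) [ 778.  -549.9] [14.1 49.3] 8.7
side blue (145, 245, 81, 67) [ 294.5 -231.3] [117.5 176.8] 33.5
side blue (272, 232, 57, 23) [ 562.2 -128.8] [124.8  76.4] 13.6
side blue (167, 101, 27, 17) [149.7 627.2] [138.8  67.8] 79.1
side blue (192, 62, 28, 9) [ 190.1 1110. ] [113.  149.3] 88.0
side blue (187, 24, 30, 10) [  84.7 1793.1] [186.1 235.2] 5.4
side orange (252, 290, 17, 18) [ 466.9 -310.2] [45.1 34. ] 89.4
side orange (263, 200, 42, 10) [530.8   7.9] [116.6  16.7] 13.5
scene blue (506, 293, 47, 54) [147.5 617.5] [134.7  71. ] 78.5
scene blue (353, 286, 13, 13) [484.8 329.2] [32.4 32.6] 22.8
scene blue (225, 162, 50, 40) [ 563.1 -126.7] [124.6  88.2] 12.2
scene blue (284, 116, 67, 46) [ 303.3 -168.6] [122.6 178.2] 33.4
scene blue (112, 107, 25, 23) [ 803.1 -557.9] [  9.7 137.3] 12.9
scene blue (479, 5, 12, 17) [-636.6 -400. ] [105.1  38.5] 56.5
scene orange (270, 199, 32, 26) [527.5  24.8] [119.8  11.7] 14.4
wrist blue (175, 242, 106, 78) [ 561.6 -123.6] [127.7  86.5] 13.5
wrist blue (0, 239, 109, 101) [ 313.3 -154.6] [115.5 146.4] 33.2
wrist orange (137, 154, 103, 33) [529.   19.8] [118.5   9.3] 13.5
```

View pics/wrist0.png

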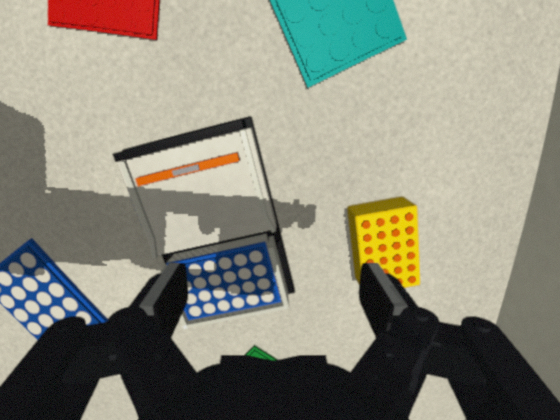

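The wrist view confirms the pose: plate centre about (0.562, -0.125), feeder yaw about 13.5°, and the bar near its forward end. I'll move above the plate with the fingers shut.

drive_tool([
  [-0.03, -0.016, 0.01, 0, 0, 0, -1],
  [-0.032, -0.016, 0.02, 0, 0, 0, -1],
  [-0.032, -0.015, 0.02, 0, 0, 0, -1],
  [-0.031, -0.015, 0.02, 0, 0, 0, -1],
  [0, 0, 0.01, 0, 0, -4.5, -1],
  [0, 0, 0.01, 0, 0, -4.5, -1],
  [0, 0, 0, 0, 0, -4.5, -1],
  [0, 0, 0, 0, 0, 0, -1],
  [0, 0, 0, 0, 0, 0, -1],
], newtons=60)

```text
t: 1.05
tcp_pos: [0.563, -0.125, 0.1167]
tool_rot: [0.62, 0.785, -0.0, -0.0]
force: [1.0, 0.3, -0.5]
finger_gap: -0.0
gripper_force: 0.0
```

Run:
```python
from h import *
from scipy.spatial.transform import Rotation as R
st=manip.sense();print(st['t'],st['tcp_pos'],st['force'],st['finger_gap']);M=R.from_quat(st['tool_rot']).as_matrix();print(M.round(4))
T=np.eye(4);T[:3,:3]=M;T[:3,3]=st['tcp_pos']
s=manip.snapshot("wrist");save(s,"w1.png");E=T@s["mount"]
hsv=cv2.cvtColor(s["image"],cv2.COLOR_RGB2HSV)
for nm,m,zt in(("blue",cv2.inRange(hsv,(105,120,40),(125,255,255)),.044),("orange",cv2.inRange(hsv,(5,150,90),(16,255,255)),.0475)):
    m=cv2.morphologyEx(m,cv2.MORPH_CLOSE,np.ones((15,15)) if nm=="blue" else np.ones((2,2)))
    for k in cv2.findContours(m,cv2.RETR_EXTERNAL,cv2.CHAIN_APPROX_NONE)[0]:
        if cv2.contourArea(k)<200: continue
        r=cv2.minAreaRect((plane(s,k.reshape(-1,2),zt,E)[:,:2]*1000).astype(np.float32))
        print(nm,cv2.boundingRect(k),np.round(r[0],1),np.round(r[1],1),round(r[2],1))
```

```text
1.05 [ 0.56300808 -0.12495753  0.11673169] [ 0.96632229  0.26778261 -0.4992579 ] -7.4019848837905595e-06
[[-2.319e-01  9.727e-01 -1.000e-04]
 [ 9.727e-01  2.319e-01  1.000e-04]
 [ 1.000e-04 -1.000e-04 -1.000e+00]]
blue (192, 160, 158, 97) [ 560.9 -124.5] [126.7  84.9] 13.4
blue (0, 104, 87, 188) [ 366.9 -179.7] [179.9  84.1] 87.3
orange (189, 5, 168, 18) [528.1  18.2] [117.7  11. ] 13.5
```

View pics/w1.png

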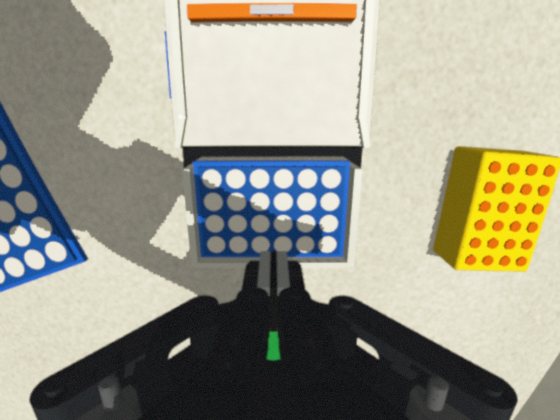

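Well aligned: the plate is in the image at (271,208), and the fingertips come down near its centre. Next is the descent to about 8 mm above it.

drive_tool([
  [0, -0.002, 0.02, 0, 0, 0, -1],
  [0, 0, 0.02, 0, 0, 0, -1],
  [0, 0, 0.01, 0, 0, 0, -1],
  [0, 0, 0, 0, 0, 0, -1],
  [0, 0, 0, 0, 0, 0, -1],
  [0, 0, 0, 0, 0, 0, -1],
])

```text
t: 1.7
tcp_pos: [0.5618, -0.1257, 0.0677]
tool_rot: [0.619, 0.785, 0.0, 0.001]
force: [-0.2, -0.4, 0.0]
finger_gap: 0.002
gripper_force: 0.0
```

drive_tool([
  [0, 0, 0.002, 0, 0, 0, -1],
  [0, 0, 0.002, 0, 0, 0, -1],
  [0, 0, 0.001, 0, 0, 0, -1],
  [0, 0, 0, 0, 0, 0, -1],
  [0, 0, 0, 0, 0, 0, -1],
])

```text
t: 2.2
tcp_pos: [0.561, -0.1254, 0.0618]
tool_rot: [0.619, 0.785, 0.0, -0.0]
force: [0.5, 0.1, 0.3]
finger_gap: -0.0
gripper_force: 0.0
```

drive_tool([
  [0, 0, 0.001, 0, 0, 0, -1],
  [0, 0, 0.001, 0, 0, 0, -1],
  [0, 0, 0.0005, 0, 0, 0, -1],
  [0, 0, 0, 0, 0, 0, -1],
  [0, 0, 0, 0, 0, 0, -1],
])

```text
t: 2.7
tcp_pos: [0.561, -0.1254, 0.0593]
tool_rot: [0.619, 0.785, 0.0, -0.0]
force: [0.4, 0.7, 0.1]
finger_gap: -0.005
gripper_force: 0.0
```

drive_tool([
  [0, 0, 0.0005, 0, 0, 0, -1],
  [0, 0, 0, 0, 0, 0, -1],
  [0, 0, 0, 0, 0, 0, -1],
])

```text
t: 3.0
tcp_pos: [0.561, -0.1254, 0.0588]
tool_rot: [0.619, 0.785, -0.0, -0.0]
force: [0.4, 0.7, -0.1]
finger_gap: -0.004
gripper_force: 0.0
```

drive_tool([
  [0, 0, 0.0004, 0, 0, 0, -1],
  [0, 0, 0, 0, 0, 0, -1],
  [0, 0, 0, 0, 0, 0, -1],
])

```text
t: 3.3
tcp_pos: [0.561, -0.1255, 0.0584]
tool_rot: [0.619, 0.785, -0.0, -0.0]
force: [-0.9, 0.2, 0.1]
finger_gap: -0.0
gripper_force: 0.0
```

drive_tool([
  [0, 0, 0.0003, 0, 0, 0, -1],
  [0, 0, 0, 0, 0, 0, -1],
  [0, 0, 0, 0, 0, 0, -1],
])

```text
t: 3.6
tcp_pos: [0.561, -0.1254, 0.0581]
tool_rot: [0.619, 0.785, -0.0, -0.0]
force: [-0.0, 0.7, 0.1]
finger_gap: 0.003
gripper_force: 0.0
```

drive_tool([
  [0, 0, 0.0003, 0, 0, 0, -1],
  [0, 0, 0, 0, 0, 0, -1],
  [0, 0, 0, 0, 0, 0, -1],
])

```text
t: 3.9
tcp_pos: [0.561, -0.1254, 0.0578]
tool_rot: [0.619, 0.785, 0.0, -0.0]
force: [0.7, -0.0, -0.3]
finger_gap: -0.001
gripper_force: 0.0
```

drive_tool([
  [0, 0, 0.0003, 0, 0, 0, -1],
  [0, 0, 0, 0, 0, 0, -1],
  [0, 0, 0, 0, 0, 0, -1],
])

```text
t: 4.2
tcp_pos: [0.561, -0.1254, 0.0575]
tool_rot: [0.619, 0.785, 0.0, -0.0]
force: [-0.8, 0.0, 0.2]
finger_gap: 0.001
gripper_force: 0.0
```

drive_tool([
  [0, 0, 0.0003, 0, 0, 0, -1],
  [0, 0, 0, 0, 0, 0, -1],
  [0, 0, 0, 0, 0, 0, -1],
])

```text
t: 4.5
tcp_pos: [0.561, -0.1254, 0.0572]
tool_rot: [0.619, 0.785, -0.0, -0.0]
force: [-0.7, 0.6, -0.0]
finger_gap: -0.002
gripper_force: 0.0
```

drive_tool([
  [0, 0, 0.0003, 0, 0, 0, -1],
  [0, 0, 0, 0, 0, 0, -1],
  [0, 0, 0, 0, 0, 0, -1],
])

```text
t: 4.8
tcp_pos: [0.561, -0.1254, 0.0569]
tool_rot: [0.619, 0.785, -0.0, -0.0]
force: [0.3, 0.1, -0.4]
finger_gap: 0.004
gripper_force: 0.0
```

drive_tool([
  [0, 0, 0.0003, 0, 0, 0, -1],
  [0, 0, 0, 0, 0, 0, -1],
  [0, 0, 0, 0, 0, 0, -1],
])

```text
t: 5.1
tcp_pos: [0.561, -0.1254, 0.0566]
tool_rot: [0.619, 0.785, 0.0, -0.0]
force: [-0.2, -0.3, -0.0]
finger_gap: -0.001
gripper_force: 0.0
```

drive_tool([
  [0, 0, 0.0003, 0, 0, 0, -1],
  [0, 0, 0, 0, 0, 0, -1],
  [0, 0, 0, 0, 0, 0, -1],
])

```text
t: 5.4
tcp_pos: [0.561, -0.1254, 0.0563]
tool_rot: [0.619, 0.785, -0.0, -0.0]
force: [0.5, -0.9, -0.4]
finger_gap: -0.002
gripper_force: 0.0
```

drive_tool([
  [0, 0, 0.0003, 0, 0, 0, -1],
  [0, 0, 0, 0, 0, 0, -1],
  [0, 0, 0, 0, 0, 0, -1],
])

```text
t: 5.7
tcp_pos: [0.561, -0.1254, 0.056]
tool_rot: [0.619, 0.785, -0.0, -0.0]
force: [1.3, -0.1, -0.4]
finger_gap: 0.001
gripper_force: 0.0
```

drive_tool([
  [0, 0, 0.0003, 0, 0, 0, -1],
  [0, 0, 0, 0, 0, 0, -1],
  [0, 0, 0, 0, 0, 0, -1],
])

```text
t: 6.0
tcp_pos: [0.561, -0.1254, 0.0557]
tool_rot: [0.619, 0.785, 0.0, -0.0]
force: [0.0, -0.5, -1.2]
finger_gap: 0.002
gripper_force: 0.0
```

drive_tool([
  [0, 0, 0.0003, 0, 0, 0, -1],
  [0, 0, 0, 0, 0, 0, -1],
  [0, 0, 0, 0, 0, 0, -1],
])

```text
t: 6.3
tcp_pos: [0.561, -0.1254, 0.0554]
tool_rot: [0.619, 0.785, -0.0, -0.0]
force: [0.0, 0.1, 0.2]
finger_gap: 0.001
gripper_force: 0.0
```

drive_tool([
  [0, 0, 0.0003, 0, 0, 0, -1],
  [0, 0, 0, 0, 0, 0, -1],
  [0, 0, 0, 0, 0, 0, -1],
])

```text
t: 6.6
tcp_pos: [0.561, -0.1254, 0.0551]
tool_rot: [0.619, 0.785, -0.0, -0.0]
force: [-0.0, -0.5, 0.6]
finger_gap: 0.0
gripper_force: 0.0
```

Run:
```python
from h import *
from scipy.spatial.transform import Rotation as R
st=manip.sense();T=np.eye(4);T[:3,:3]=R.from_quat(st['tool_rot']).as_matrix();T[:3,3]=st['tcp_pos']
s=manip.snapshot("wrist");E=T@s["mount"]
save(s,"w2.png")
hsv=cv2.cvtColor(s["image"],cv2.COLOR_RGB2HSV)
m=cv2.inRange(hsv,(105,120,40),(125,255,255)); v,u=np.nonzero(m); P=depth(s,np.c_[u,v],E)
k=(abs(P[:,0]-.561)<.05)&(abs(P[:,1]+.125)<.035); print(k.sum(),np.percentile(P[k,2],[5,25,50,75,95]))
s=manip.snapshot("side"); hsv=cv2.cvtColor(s["image"],cv2.COLOR_RGB2HSV)
m=cv2.inRange(hsv,(105,120,40),(125,255,255)); v,u=np.nonzero(m); P=depth(s,np.c_[u,v])
k=(abs(P[:,0]-.561)<.05)&(abs(P[:,1]+.125)<.035); print(k.sum(),np.percentile(P[k,2],[5,25,50,75,95]))
cv2.imwrite("pics/s2.png",cv2.resize(s["image"][190:280,230:350,::-1],None,fx=6,fy=6,interpolation=cv2.INTER_CUBIC))
```

```text
5866 [0.04074562 0.04261171 0.04307176 0.04349531 0.04416513]
90 [0.04087069 0.04188601 0.04284956 0.04384793 0.04476925]
```

View pics/s2.png

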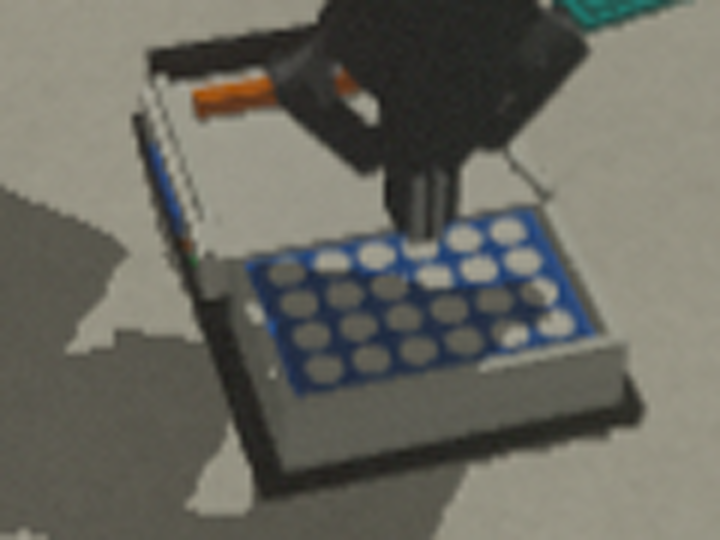

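View pics/w2.png

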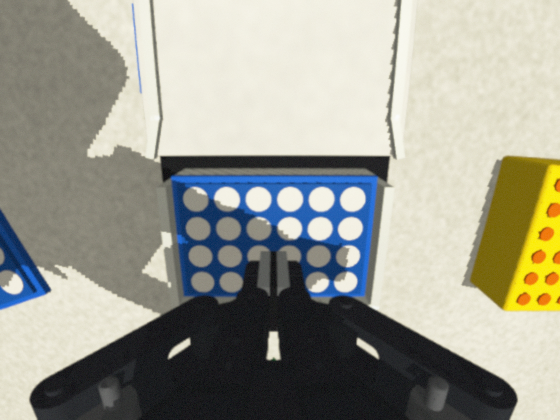

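The side view shows the shut tips at (301,230), apparently still above the mat. In the wrist view the tips are at (262-282,253). I'll measure the tip height from both views.

Run:
```python
from h import *
from scipy.spatial.transform import Rotation as R
st=manip.sense();T=np.eye(4);T[:3,:3]=R.from_quat(st['tool_rot']).as_matrix();T[:3,3]=st['tcp_pos'];print(st['tcp_pos'],st['t'])
s=manip.snapshot("wrist");E=T@s["mount"]
Ti=np.linalg.inv(T)
for u in(266,281):
  for v in range(246,290,4):
    p=depth(s,[(u,v)],E)[0]; print("w",u,v,p.round(4),(Ti[:3,:3]@p+Ti[:3,3]).round(4))
s=manip.snapshot("side")
for v in range(216,238,2): print("s",v,depth(s,[(301,v)])[0].round(4))
```

```text
[ 0.5610265  -0.12541581  0.05511754] 6.7
w 266 246 [ 0.5572 -0.1308  0.042 ] [-0.0043 -0.0049  0.0131]
w 266 250 [ 0.5577 -0.1326  0.0441] [-0.0062 -0.0049  0.011 ]
w 266 254 [ 0.5544 -0.1144  0.0874] [ 0.0123 -0.0038 -0.0323]
w 266 258 [ 0.5546 -0.1148  0.0908] [ 0.0118 -0.0038 -0.0357]
w 266 262 [ 0.5547 -0.1146  0.0954] [ 0.012  -0.0037 -0.0403]
w 266 266 [ 0.5548 -0.1148  0.0987] [ 0.0118 -0.0036 -0.0436]
w 266 270 [ 0.5548 -0.1145  0.1029] [ 0.012  -0.0035 -0.0478]
w 266 274 [ 0.5549 -0.1147  0.1061] [ 0.0119 -0.0034 -0.051 ]
w 266 278 [ 0.555  -0.1149  0.1091] [ 0.0116 -0.0034 -0.054 ]
w 266 282 [ 0.5551 -0.1147  0.1125] [ 0.0118 -0.0033 -0.0574]
w 266 286 [ 0.5551 -0.1144  0.116 ] [ 0.0121 -0.0032 -0.0609]
w 281 246 [ 0.5668 -0.1283  0.0422] [-0.0042  0.0049  0.0129]
w 281 250 [ 0.5673 -0.1305  0.0436] [-0.0064  0.0049  0.0115]
w 281 254 [ 0.5618 -0.113   0.0867] [ 0.0119  0.0036 -0.0316]
w 281 258 [ 0.5615 -0.1126  0.0918] [ 0.0123  0.0035 -0.0367]
w 281 262 [ 0.5423 -0.0494  0.2214] [ 0.0782 -0.0004 -0.1663]
w 281 266 [ 0.5614 -0.1129  0.0993] [ 0.0121  0.0033 -0.0442]
w 281 270 [ 0.5615 -0.1136  0.1017] [ 0.0114  0.0032 -0.0466]
w 281 274 [ 0.5612 -0.1129  0.1065] [ 0.0121  0.0031 -0.0514]
w 281 278 [ 0.5613 -0.1134  0.1091] [ 0.0116  0.003  -0.054 ]
w 281 282 [ 0.5612 -0.1135  0.1121] [ 0.0115  0.003  -0.057 ]
w 281 286 [ 0.5611 -0.1133  0.1155] [ 0.0117  0.0029 -0.0604]
s 216 [ 0.5647 -0.1279  0.1185]
s 218 [ 0.5645 -0.1314  0.1153]
s 220 [ 0.564  -0.1382  0.1149]
s 222 [ 0.5644 -0.1368  0.1075]
s 224 [ 0.5645 -0.1379  0.1022]
s 226 [ 0.5647 -0.1377  0.0957]
s 228 [ 0.5649 -0.1379  0.0896]
s 230 [ 0.5651 -0.1382  0.0834]
s 232 [ 0.5693 -0.1013  0.0431]
s 234 [ 0.5687 -0.1094  0.0437]
s 236 [ 0.5683 -0.1151  0.0421]
```

Depth from both cameras puts the tips near z≈0.081, well above the plate at 0.043, so the real tips are shorter than the stated overhang. I'll descend further and then creep.

drive_tool([
  [0, 0, 0.01, 0, 0, 0, -1],
  [0, 0, 0.01, 0, 0, 0, -1],
  [0, 0, 0.007, 0, 0, 0, -1],
  [0, 0, 0, 0, 0, 0, -1],
  [0, 0, 0, 0, 0, 0, -1],
  [0, 0, 0, 0, 0, 0, -1],
])

```text
t: 7.4
tcp_pos: [0.5612, -0.1255, 0.0282]
tool_rot: [0.619, 0.785, 0.0, 0.0]
force: [0.5, -0.8, -0.3]
finger_gap: 0.001
gripper_force: 0.0
```

Run:
```python
from h import *
from scipy.spatial.transform import Rotation as R
st=manip.sense();T=np.eye(4);T[:3,:3]=R.from_quat(st['tool_rot']).as_matrix();T[:3,3]=st['tcp_pos'];print(st['tcp_pos'],st['t'],st['force'])
s=manip.snapshot("wrist");E=T@s["mount"]
for v in range(248,264,2): print("w",v,depth(s,[(266,v)],E)[0].round(4))
s=manip.snapshot("side")
for v in range(230,248,1): print("s",v,depth(s,[(301,v)])[0].round(4))
```

```text
[ 0.56124893 -0.12551901  0.02818285] 7.4 [ 0.46698458 -0.79980486 -0.25358051]
w 248 [ 0.5554 -0.1191  0.0435]
w 250 [ 0.5557 -0.1207  0.0427]
w 252 [ 0.5548 -0.1156  0.0559]
w 254 [ 0.5547 -0.1148  0.0598]
w 256 [ 0.5547 -0.1146  0.0623]
w 258 [ 0.5547 -0.1142  0.0652]
w 260 [ 0.5548 -0.1147  0.0663]
w 262 [ 0.5549 -0.1146  0.0685]
s 230 [ 0.5652 -0.1377  0.0829]
s 231 [ 0.5655 -0.1359  0.078 ]
s 232 [ 0.5653 -0.1389  0.0776]
s 233 [ 0.5655 -0.1381  0.0736]
s 234 [ 0.5657 -0.1371  0.0693]
s 235 [ 0.5656 -0.1389  0.0677]
s 236 [ 0.566  -0.1368  0.0624]
s 237 [ 0.5661 -0.1369  0.0593]
s 238 [ 0.5661 -0.1382  0.0571]
s 239 [ 0.5673 -0.1275  0.0436]
s 240 [ 0.5673 -0.1293  0.0419]
s 241 [ 0.567  -0.1331  0.0421]
s 242 [ 0.5668 -0.1362  0.0417]
s 243 [ 0.5661 -0.1437  0.0455]
s 244 [ 0.5661 -0.1446  0.043 ]
s 245 [ 0.5659 -0.1471  0.0421]
s 246 [ 0.5656 -0.151   0.0425]
s 247 [ 0.5652 -0.1559  0.044 ]
```

drive_tool([
  [0, 0, 0.004, 0, 0, 0, -1],
  [0, 0, 0.003, 0, 0, 0, -1],
  [0, 0, 0.001, 0, 0, 0, -1],
  [0, 0, 0, 0, 0, 0, -1],
  [0, 0, 0, 0, 0, 0, -1],
])

```text
t: 8.0
tcp_pos: [0.561, -0.1254, 0.0201]
tool_rot: [0.619, 0.785, -0.0, -0.0]
force: [-0.5, -0.1, 0.0]
finger_gap: -0.004
gripper_force: 0.0
```

drive_tool([
  [0, 0, 0.0005, 0, 0, 0, -1],
  [0, 0, 0, 0, 0, 0, -1],
  [0, 0, 0, 0, 0, 0, -1],
])

```text
t: 8.3
tcp_pos: [0.5611, -0.1254, 0.0197]
tool_rot: [0.619, 0.785, 0.0, 0.0]
force: [0.5, 0.1, -0.4]
finger_gap: 0.002
gripper_force: 0.0
```

drive_tool([
  [0, 0, 0.0005, 0, 0, 0, -1],
  [0, 0, 0, 0, 0, 0, -1],
  [0, 0, 0, 0, 0, 0, -1],
])

```text
t: 8.6
tcp_pos: [0.5611, -0.1254, 0.0196]
tool_rot: [0.619, 0.785, 0.0, 0.0]
force: [-0.7, 1.0, 4.6]
finger_gap: -0.001
gripper_force: 2.8
```

drive_tool([
  [0, 0, 0.0004, 0, 0, 0, -1],
  [0, 0, 0, 0, 0, 0, -1],
  [0, 0, 0, 0, 0, 0, -1],
])

```text
t: 8.9
tcp_pos: [0.5611, -0.1255, 0.0196]
tool_rot: [0.619, 0.785, 0.0, 0.0]
force: [-0.8, 0.2, 7.1]
finger_gap: -0.001
gripper_force: 4.0
```

Contact is at TCP z=0.0196, with a stiffness of about 7–8 N/mm. I'll ease back to about 3 N.

drive_tool([
  [0, 0, -0.0005, 0, 0, 0, -1],
  [0, 0, 0, 0, 0, 0, -1],
  [0, 0, 0, 0, 0, 0, -1],
])

```text
t: 9.2
tcp_pos: [0.5611, -0.1254, 0.0196]
tool_rot: [0.619, 0.785, 0.0, 0.0]
force: [-1.0, 0.7, 5.9]
finger_gap: -0.009
gripper_force: 3.1
```

drive_tool([
  [0.001, 0, 0, 0, 0, 0, -1],
  [0.002, 0, 0, 0, 0, 0, -1],
  [0.002, 0, 0, 0, 0, 0, -1],
  [0.002, 0, 0, 0, 0, 0, -1],
  [0.001, 0, 0, 0, 0, 0, -1],
  [0, 0, 0, 0, 0, 0, -1],
])

```text
t: 9.8
tcp_pos: [0.5601, -0.1178, 0.0196]
tool_rot: [0.619, 0.785, 0.0, 0.001]
force: [0.4, -0.6, 4.7]
finger_gap: 0.005
gripper_force: 2.7
```

drive_tool([
  [0, 0, -0.0003, 0, 0, 0, -1],
  [0, 0, 0, 0, 0, 0, -1],
  [0, 0, 0, 0, 0, 0, -1],
])

```text
t: 10.1
tcp_pos: [0.5598, -0.1177, 0.0196]
tool_rot: [0.619, 0.785, 0.0, 0.001]
force: [2.3, 0.8, 3.0]
finger_gap: -0.004
gripper_force: 2.0
```

Run:
```python
from h import *
from scipy.spatial.transform import Rotation as R
st=manip.sense();T=np.eye(4);T[:3,:3]=R.from_quat(st['tool_rot']).as_matrix();T[:3,3]=st['tcp_pos'];print(st['tcp_pos'],st['t'],st['force'])
s=manip.snapshot("wrist");E=T@s["mount"];save(s,"w3.png")
hsv=cv2.cvtColor(s["image"],cv2.COLOR_RGB2HSV)
m=cv2.inRange(hsv,(105,120,40),(125,255,255))
P=[]
v,u=np.nonzero(m);P=plane(s,np.c_[u,v],.044,E)-[.561,-.1245,.044]
a=np.radians(13.4);x=P[:,0]*np.cos(a)+P[:,1]*np.sin(a);y=-P[:,0]*np.sin(a)+P[:,1]*np.cos(a)
k=(abs(x)<.07)&(y<.1);
for lo in(-.05,-.025,.025,.04): 
    q=k&(x>lo)&(x<lo+.01); print(lo,np.percentile(y[q],99.5)*1000)
```

```text
[ 0.55977333 -0.11765688  0.01963027] 10.1 [2.25282574 0.80760347 2.97362815]
-0.05 51.26589861406006
-0.025 51.25567033812967
0.025 51.36435921715861
0.04 51.42050280035838
```

View pics/w3.png

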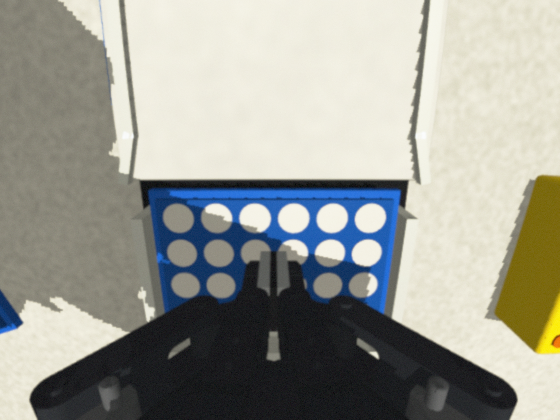

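The plate front edge is 8 mm farther along and still square (left end 51.3, right end 51.4 mm), so it follows the fingers. I'll keep dragging at about 3 N.

drive_tool([
  [0.001, 0, 0, 0, 0, 0, -1],
  [0.002, 0, 0, 0, 0, 0, -1],
  [0.002, 0, 0, 0, 0, 0, -1],
  [0.002, 0, 0, 0, 0, 0, -1],
  [0.002, 0, 0, 0, 0, 0, -1],
  [0.002, 0, 0, 0, 0, 0, -1],
  [0.002, 0, 0, 0, 0, 0, -1],
  [0.002, 0, 0, 0, 0, 0, -1],
])

```text
t: 10.95
tcp_pos: [0.5554, -0.103, 0.0196]
tool_rot: [0.619, 0.785, -0.0, -0.0]
force: [0.1, -1.5, 5.0]
finger_gap: 0.005
gripper_force: 2.5
```

drive_tool([
  [0.002, 0, 0, 0, 0, 0, -1],
  [0.002, 0, 0, 0, 0, 0, -1],
  [0.002, 0, 0, 0, 0, 0, -1],
  [0.002, 0, 0, 0, 0, 0, -1],
  [0.002, 0, 0, 0, 0, 0, -1],
])

```text
t: 11.45
tcp_pos: [0.5531, -0.0933, 0.0196]
tool_rot: [0.619, 0.785, -0.0, -0.0]
force: [0.3, -1.8, 5.4]
finger_gap: 0.0
gripper_force: 2.5
```

drive_tool([
  [0, 0, -0.0003, 0, 0, 0, -1],
  [0.002, 0, 0, 0, 0, 0, -1],
  [0.002, 0, 0, 0, 0, 0, -1],
  [0.002, 0, 0, 0, 0, 0, -1],
])

```text
t: 11.85
tcp_pos: [0.5515, -0.0872, 0.0196]
tool_rot: [0.619, 0.785, -0.0, -0.0]
force: [0.1, -1.2, 3.0]
finger_gap: -0.001
gripper_force: 1.3
```

drive_tool([
  [0.002, 0, 0, 0, 0, 0, -1],
  [0.002, 0, 0, 0, 0, 0, -1],
  [0.002, 0, 0, 0, 0, 0, -1],
])

```text
t: 12.15
tcp_pos: [0.5502, -0.0813, 0.0196]
tool_rot: [0.619, 0.785, -0.0, -0.0]
force: [-0.2, 0.2, 1.7]
finger_gap: 0.004
gripper_force: 0.7
```

```bash
cat > e.py <<'E'
from h import *
from scipy.spatial.transform import Rotation as R
def edge(z=.044):
    st=manip.sense();T=np.eye(4);T[:3,:3]=R.from_quat(st['tool_rot']).as_matrix();T[:3,3]=st['tcp_pos'];print(st['tcp_pos'],st['t'],st['force'])
    s=manip.snapshot("wrist");E=T@s["mount"]
    hsv=cv2.cvtColor(s["image"],cv2.COLOR_RGB2HSV)
    for nm,m,zz in(("plate",cv2.inRange(hsv,(105,120,40),(125,255,255)),z),("bar",cv2.inRange(hsv,(5,150,90),(16,255,255)),.0475)):
        v,u=np.nonzero(m);P=plane(s,np.c_[u,v],zz,E)-[.561,-.1245,zz]
        a=np.radians(13.4);x=P[:,0]*np.cos(a)+P[:,1]*np.sin(a);y=(-P[:,0]*np.sin(a)+P[:,1]*np.cos(a))*1000-68
        k=(abs(x)<.07)&(y<130)
        for lo in(-.05,-.03,.025,.04):
            q=k&(x>lo)&(x<lo+.01)
            if q.any(): print(nm,lo,"front y",np.percentile(y[q],99.5).round(1),"back",np.percentile(y[q],.5).round(1))
    return s
E
python3 -c "from e import *;edge()"
```

```text
[ 0.55018225 -0.08133626  0.01961616] 12.15 [-0.23373122  0.2200962   1.6691373 ]
plate -0.05 front y 19.8 back -43.8
plate -0.03 front y 19.8 back -44.8
plate 0.025 front y 19.9 back -45.4
plate 0.04 front y 19.5 back -44.2
bar -0.05 front y 84.6 back 74.6
bar -0.03 front y 84.7 back 74.8
bar 0.025 front y 84.9 back 74.9
bar 0.04 front y 84.9 back 74.8
```

drive_tool([
  [0, 0, 0.0002, 0, 0, 0, -1],
  [0.002, 0, 0, 0, 0, 0, -1],
  [0.002, 0, 0, 0, 0, 0, -1],
  [0.002, 0, 0, 0, 0, 0, -1],
  [0.002, 0, 0, 0, 0, 0, -1],
])

```text
t: 12.7
tcp_pos: [0.5485, -0.0737, 0.0195]
tool_rot: [0.619, 0.785, -0.0, -0.0]
force: [0.5, 0.1, 0.8]
finger_gap: -0.003
gripper_force: 0.5
```

drive_tool([
  [0.002, 0, 0, 0, 0, 0, -1],
  [0.002, 0, 0, 0, 0, 0, -1],
  [0.002, 0, 0, 0, 0, 0, -1],
  [0.002, 0, 0, 0, 0, 0, -1],
])

```text
t: 13.1
tcp_pos: [0.5464, -0.0657, 0.0195]
tool_rot: [0.619, 0.785, -0.0, -0.0]
force: [0.3, 0.1, 0.0]
finger_gap: 0.002
gripper_force: 0.0
```

drive_tool([
  [0, 0, 0.0003, 0, 0, 0, -1],
  [0, 0, 0, 0, 0, 0, -1],
  [0, 0, 0, 0, 0, 0, -1],
])

```text
t: 13.4
tcp_pos: [0.5467, -0.066, 0.0193]
tool_rot: [0.619, 0.785, -0.0, -0.0]
force: [-0.3, 0.4, 1.4]
finger_gap: 0.001
gripper_force: 0.7
```

drive_tool([
  [0, 0, 0.0003, 0, 0, 0, -1],
  [0, 0, 0, 0, 0, 0, -1],
  [0, 0, 0, 0, 0, 0, -1],
])

```text
t: 13.7
tcp_pos: [0.5467, -0.066, 0.0193]
tool_rot: [0.619, 0.785, 0.0, -0.0]
force: [-1.9, 1.3, 4.8]
finger_gap: 0.002
gripper_force: 2.5
```

```bash
python3 -c "from e import *;edge(.0435)"
```

```text
[ 0.54670656 -0.06604979  0.01925459] 13.7 [-1.90022003  1.30168454  4.8004469 ]
plate -0.05 front y 30.3 back -22.4
plate -0.03 front y 30.9 back -21.9
plate 0.025 front y 30.5 back -15.9
plate 0.04 front y 30.8 back -22.4
bar -0.05 front y 85.0 back 75.5
bar -0.03 front y 84.8 back 75.7
bar 0.025 front y 85.1 back 75.8
bar 0.04 front y 85.3 back 75.7
```

The plate centre is at about -12 mm. The fingers slipped about 5 mm ahead while the press was light. I'll continue, lowering slightly to follow the 1 mm drop.

drive_tool([
  [0.002, 0, 0, 0, 0, 0, -1],
  [0.002, 0, 0, 0, 0, 0, -1],
  [0.002, 0, 0.0001, 0, 0, 0, -1],
  [0.002, 0, 0, 0, 0, 0, -1],
])

```text
t: 14.15
tcp_pos: [0.5458, -0.0587, 0.0192]
tool_rot: [0.619, 0.785, 0.0, 0.001]
force: [1.3, -1.4, 4.0]
finger_gap: 0.001
gripper_force: 2.3
```

drive_tool([
  [0.002, 0, 0.0001, 0, 0, 0, -1],
  [0.002, 0, 0.0001, 0, 0, 0, -1],
  [0.002, 0, 0.0001, 0, 0, 0, -1],
  [0.002, 0, 0, 0, 0, 0, -1],
])

```text
t: 14.55
tcp_pos: [0.544, -0.0509, 0.0191]
tool_rot: [0.619, 0.785, 0.0, 0.001]
force: [0.7, -1.9, 5.9]
finger_gap: 0.001
gripper_force: 3.0
```

drive_tool([
  [0.002, 0, 0, 0, 0, 0, -1],
  [0.002, 0, 0.0001, 0, 0, 0, -1],
  [0.002, 0, 0, 0, 0, 0, -1],
  [0.002, 0, 0.0001, 0, 0, 0, -1],
])

```text
t: 14.95
tcp_pos: [0.5423, -0.0432, 0.019]
tool_rot: [0.619, 0.785, 0.0, 0.001]
force: [0.5, -2.4, 7.8]
finger_gap: -0.003
gripper_force: 3.7
```

drive_tool([
  [0.002, 0, 0, 0, 0, 0, -1],
  [0.002, 0, 0.0001, 0, 0, 0, -1],
  [0.002, 0, 0, 0, 0, 0, -1],
  [0.002, 0, 0.0001, 0, 0, 0, -1],
])

```text
t: 15.35
tcp_pos: [0.5399, -0.0351, 0.0186]
tool_rot: [0.619, 0.785, 0.0, 0.001]
force: [0.4, -2.1, 7.2]
finger_gap: -0.004
gripper_force: 3.2
```

```bash
python3 -c "from e import *;edge(.043)"
```

```text
[ 0.53991972 -0.03511478  0.01858894] 15.35 [ 0.39153292 -2.10631051  7.24038717]
plate -0.05 front y 61.6 back 12.8
plate -0.03 front y 61.6 back 12.0
plate 0.025 front y 61.2 back 15.2
plate 0.04 front y 61.2 back 7.8
bar -0.05 front y 86.2 back 76.4
bar -0.03 front y 86.1 back 76.4
bar 0.025 front y 86.2 back 76.5
bar 0.04 front y 86.4 back 76.6
```

The TCP drop of 1 mm says the plate has left the stack. I'll go 6 mm farther and dwell, then raise the press.

drive_tool([
  [0.002, 0, 0, 0, 0, 0, -1],
  [0.002, 0, 0, 0, 0, 0, -1],
  [0.002, 0, 0, 0, 0, 0, -1],
  [0.002, 0, 0, 0, 0, 0, -1],
  [0, 0, 0, 0, 0, 0, -1],
  [0, 0, 0, 0, 0, 0, -1],
  [0, 0, 0, 0, 0, 0, -1],
])

```text
t: 16.1
tcp_pos: [0.5381, -0.0271, 0.0186]
tool_rot: [0.619, 0.785, 0.0, 0.001]
force: [0.8, -0.7, 5.3]
finger_gap: -0.004
gripper_force: 3.2
```

drive_tool([
  [0, 0, 0.0004, 0, 0, 0, -1],
  [0, 0, 0.0004, 0, 0, 0, -1],
  [0, 0, 0.0002, 0, 0, 0, -1],
  [0, 0, 0, 0, 0, 0, -1],
  [0, 0, 0, 0, 0, 0, -1],
])

```text
t: 16.6
tcp_pos: [0.5381, -0.0271, 0.0185]
tool_rot: [0.619, 0.785, 0.0, 0.001]
force: [-0.8, -1.1, 13.3]
finger_gap: -0.0
gripper_force: 6.9
```

drive_tool([
  [0, 0, 0.0003, 0, 0, 0, -1],
  [0.002, 0, 0, 0, 0, 0, -1],
  [0.002, 0, 0, 0, 0, 0, -1],
  [0.002, 0, 0, 0, 0, 0, -1],
  [0.002, 0, 0, 0, 0, 0, -1],
  [0, 0, 0, 0, 0, 0, -1],
])

```text
t: 17.2
tcp_pos: [0.5379, -0.0203, 0.0186]
tool_rot: [0.619, 0.785, 0.001, 0.003]
force: [0.4, -2.6, 13.7]
finger_gap: -0.002
gripper_force: 6.6
```

drive_tool([
  [0.002, 0, 0, 0, 0, 0, -1],
  [0.002, 0, 0, 0, 0, 0, -1],
  [0.002, 0, 0, 0, 0, 0, -1],
])

```text
t: 17.5
tcp_pos: [0.5373, -0.016, 0.0185]
tool_rot: [0.618, 0.786, 0.0, 0.004]
force: [1.2, -9.2, 11.7]
finger_gap: 0.002
gripper_force: 5.9
```

```bash
python3 -c "from e import *;edge(.043)"
```

```text
[ 0.53725114 -0.0160441   0.01854655] 17.5 [ 1.16687297 -9.23238127 11.7127036 ]
plate -0.05 front y 77.3 back 33.9
plate -0.03 front y 77.3 back 33.0
plate 0.025 front y 77.4 back 33.0
plate 0.04 front y 77.5 back 26.8
bar -0.05 front y 90.5 back 80.2
bar -0.03 front y 90.5 back 80.2
bar 0.025 front y 90.7 back 80.4
bar 0.04 front y 90.8 back 80.4
```

The plate is now pushing the bar (77→80 mm). I'll press to about 16 N and carry on.

drive_tool([
  [0, 0, 0.0005, 0, 0, 0, -1],
  [0.001, 0, 0, 0, 0, 0, -1],
  [0.002, 0, 0, 0, 0, 0, -1],
  [0.002, 0, 0, 0, 0, 0, -1],
  [0.002, 0, 0, 0, 0, 0, -1],
])

```text
t: 18.05
tcp_pos: [0.5363, -0.0097, 0.0185]
tool_rot: [0.618, 0.786, 0.001, 0.005]
force: [1.5, -10.2, 14.6]
finger_gap: -0.002
gripper_force: 7.3
```

drive_tool([
  [0.002, 0, 0, 0, 0, 0, -1],
  [0.002, 0, 0, 0, 0, 0, -1],
  [0.002, 0, 0, 0, 0, 0, -1],
])

```text
t: 18.35
tcp_pos: [0.5351, -0.0038, 0.0185]
tool_rot: [0.618, 0.786, 0.001, 0.005]
force: [1.0, -8.7, 14.6]
finger_gap: 0.001
gripper_force: 7.3
```

```bash
python3 -c "from e import *;edge(.043)"
```

```text
[ 0.53506055 -0.00380153  0.01854862] 18.35 [ 0.95566421 -8.71045435 14.60649138]
plate -0.05 front y 89.8 back 46.4
plate -0.03 front y 89.8 back 45.9
plate 0.025 front y 89.9 back 44.9
plate 0.04 front y 89.9 back 39.4
bar -0.05 front y 103.0 back 92.7
bar -0.03 front y 103.0 back 92.7
bar 0.025 front y 103.1 back 92.8
bar 0.04 front y 103.2 back 92.8
```

drive_tool([
  [0.002, 0, 0, 0, 0, 0, -1],
  [0.002, 0, 0, 0, 0, 0, -1],
  [0.001, 0, 0, 0, 0, 0, -1],
  [0, 0, 0, 0, 0, 0, -1],
])

```text
t: 18.8
tcp_pos: [0.5341, 0.0007, 0.0185]
tool_rot: [0.618, 0.786, 0.001, 0.005]
force: [1.4, -10.9, 14.5]
finger_gap: -0.001
gripper_force: 7.1
```

```bash
python3 -c "from e import *;edge(.043)"
```

```text
[0.53414352 0.00072559 0.01854946] 18.8 [  1.4322531  -10.88811742  14.45503581]
plate -0.05 front y 93.3 back 13.7
plate -0.03 front y 93.4 back 49.9
plate 0.025 front y 93.5 back 48.9
plate 0.04 front y 93.5 back 43.4
bar -0.05 front y 106.7 back 96.3
bar -0.03 front y 106.7 back 96.3
bar 0.025 front y 106.8 back 96.4
bar 0.04 front y 106.9 back 96.5
```

drive_tool([
  [0.001, 0, 0.0002, 0, 0, 0, -1],
  [0.001, 0, 0, 0, 0, 0, -1],
  [0.001, 0, 0, 0, 0, 0, -1],
  [0, 0, 0, 0, 0, 0, -1],
  [0, 0, 0, 0, 0, 0, -1],
])

```text
t: 19.35
tcp_pos: [0.5339, 0.0031, 0.0185]
tool_rot: [0.618, 0.786, 0.001, 0.006]
force: [-0.2, -13.2, 15.9]
finger_gap: 0.005
gripper_force: 7.5
```

```bash
python3 -c "from e import *;edge(.043)"
```

```text
[0.53394024 0.00311749 0.01850601] 19.35 [ -0.16738785 -13.15212807  15.87372425]
plate -0.05 front y 93.1 back 13.1
plate -0.03 front y 93.2 back 49.8
plate 0.025 front y 93.2 back 48.7
plate 0.04 front y 93.8 back 45.8
bar -0.05 front y 107.2 back 95.7
bar -0.03 front y 107.2 back 96.2
bar 0.025 front y 107.3 back 96.3
bar 0.04 front y 107.4 back 96.3
```

The bar and plate stopped while the fingers kept slipping, so they are home. I'll lift straight up, keeping the small forward load.

drive_tool([
  [0, 0, -0.001, 0, 0, 0, -1],
  [0, 0, -0.001, 0, 0, 0, -1],
  [0, 0, -0.002, 0, 0, 0, -1],
  [0, 0, -0.005, 0, 0, 0, -1],
  [0, 0, -0.02, 0, 0, 0, -1],
  [0, 0, -0.03, 0, 0, 0, -1],
  [0, 0, -0.04, 0, 0, 0, -1],
  [0, 0, 0, 0, 0, 0, -1],
  [0, 0, 0, 0, 0, 0, -1],
  [0, 0, 0, 0, 0, 0, -1],
])

```text
t: 20.4
tcp_pos: [0.5277, 0.0074, 0.1142]
tool_rot: [0.619, 0.785, -0.001, -0.001]
force: [-1.4, -0.6, -1.4]
finger_gap: 0.002
gripper_force: 0.0
```

```bash
python3 -c "
from e import *
s=edge(.043); save(s,'w4.png')"
```

```text
[0.52773888 0.00738291 0.11417262] 20.4 [-1.41617327 -0.56082007 -1.44275638]
plate -0.05 front y 93.6 back 12.4
plate -0.03 front y 93.7 back 12.5
plate 0.025 front y 93.9 back 12.8
plate 0.04 front y 93.1 back 12.8
bar -0.05 front y 105.9 back 96.2
bar -0.03 front y 105.9 back 96.3
bar 0.025 front y 106.1 back 96.4
bar 0.04 front y 105.6 back 96.5
```

View pics/w4.png

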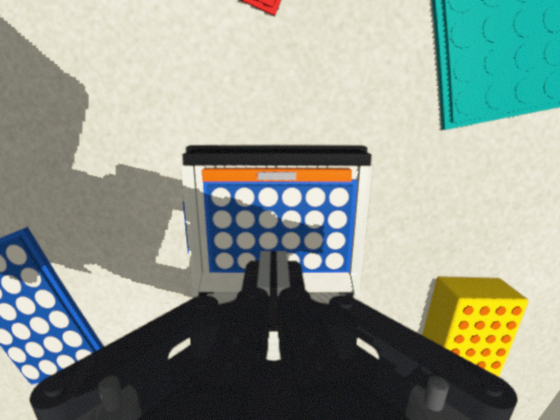

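The view shows the plate seated square against the orange bar (bar at (277,175), plate below it), with the bar at the black end block and the tip box in place. Handing in.

```bash
python3 -c "
from station import manip
print(manip.sign_off())"
```

```text
the job is handed in; nothing more can be done
None
```

I slid the blue plate across onto the deck and pushed the stop bar home with it. The last wrist view shows the plate square against the bar and the arm clear, and the job was handed in at about 20 s; no verdict came back, and I did not re-measure the lower plates or bottles.

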